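# Change the citrus juicer's cone and press the drive

### The arm

A 6-joint arm with a two-finger parallel gripper is mounted at the origin on a cart in front of the work surface, level with it; the furniture and walls round the work are solid. World frame = base frame: x ahead of the robot, y to its left, z up, the work surface at z = 0. Lengths are in m, angles in rad, forces in N, time in s.
With the tool pointing down it reaches from about 0.35 to 0.95 m from the base axis. Payload 17.4 kg.
Tool frame: the origin (TCP) lies between the finger pads, 19 mm behind the fingertips; this is the grasp point; z points along the fingers, y is the line along which they close (so a half turn about z gives the same grasp; the last joint's range is limited). The gripper opens to 93 mm and grips with 3 to 60 N. Pads are 15 mm wide; open, the fingers measure 128 mm over their backs; the gripper's body (75 mm by 188 mm) begins 65 mm behind the grasp point.
Start: joints at [1.105, 0.116, 1.442, -0, 1.584, -0.038], TCP at [0.28, 0.614, 0.237] pointing down, gripper open.
Joint ranges: [-2.83, 2.83], [-0.83, 2.19], [0.07, 2.5], [-1.14, 4.28], [0.01, 3], [-2.97, 2.97]. Speed limits (rad/s): [1.89, 1.89, 2.22, 3.14, 3.14, 3.14].

### API

Orientations are given as a unit quaternion [w, x, y, z].
In Python, from rig import observe, read_camera, close_job, boxes_of, place_of gives the robot as it stands.
- The arm moves only by the tool carry_out, never from a script. Its argument "deltas" is a list of rows, each a list of 2 entries, a list of its own where there are three numbers: the shift along the tool's x, y, z in m, then the turn about the tool's z in rad. A call has 1 to 20 rows; each row is the pose to reach, as a shift and turn from the pose commanded when the call began, along the tool's axes at that moment; what a row does not reach only later rows make up. A row lasts 1/8 s, in which the tool goes at most 62.5 mm and 10.7 degrees, less where a joint would pass 70% of its speed; a pose out of reach is approached as far as the arm can. A call with a gripper value outside its range is refused whole. "fingers" is the finger opening in m, from 0 to 0.093, set as the call begins (left out, the last holds). The fingers move at their own pace and stop on an object; "grip_force" is the grip in N (left out, the last holds). Time passes only in rows, so rows that repeat a pose let the fingers close. It gives the time, the measured TCP pose, the force, the opening and the grip force at its end, in the units of the state.
- observe(): the state, without advancing time (a new reading comes with each control period).
- read_camera(name): name is "scene" or "top"; returns a dict with "image" (384x512x3 uint8, red, green, blue), "mtx" (3x3 intrinsics, pixels), "extrinsics" (4x4, takes a point from camera to world coordinates). Camera axes: x right, y down, z forward; pixel columns grow to the right and rows downward; lengths in m; the calibration is good to about 2 mm. A picture is of the moment at which its call begins. There is no depth.
- close_job(): hands the job in; it is judged then, once.
Trained networks look in a picture, given as the dict that the camera call returned (one of the last four; its "shot" number tells which), for a name from the list of things; names that differ only in an ending like _2 or _b are one class to them, and where a whole thing is asked for, a point or a joint stands for the part that bears it (a point fixed in the world has none). Each returns a list of dicts, best first, with "score" (0 to 1); they miss things now and then, are a little off and sometimes report something else, mostly with a low value. They report only what shows in the picture. A call takes as long as a camera call. They do not tell look-alikes from the thing itself.
- boxes_of(picture, query): "centre" ([row, column] as shares, 0 to 1, of the picture: columns of its width, rows of its height, amid what is visible of it).
- place_of(picture, query): "centre" ([row, column] as shares, 0 to 1, of the picture: columns of its width, rows of its height: a listed point, or the origin of a listed thing).
The state is a dict: "t": time; "joint_pos": joint angles; "qvel": joint speeds; "joint_efforts": joint torques, N m; "ee_pos": TCP position; "tool_rot": TCP orientation; "contact_force": force on the tool from outside, world axes, zero at the start; "torque": the same for the moment, N m; "grip_width": finger opening in m; "grasp_force": force on a finger pad.
Only numpy, scipy, OpenCV 4.12 (cv2) and the standard library are available. Lean on these libraries where they do the work, as an engineer would, in place of code of your own. Each camera call takes 0.05 s, during which the arm holds its last target. There are 200 camera calls.

### The job

Change the citrus juicer over from oranges to lemons: take the large squeezing cone off its drive shaft and stand it upright on the chopping board, setting it down rather than dropping it and leaving it there. Then take the small cone from the board, turn it until its cross-shaped socket meshes with the cross of the drive shaft, slide it fully home, and finish while still gripping it and pressing straight down, so that the sprung press-to-run drive stays pushed down to its stop. Do not knock the lemon, the lime, the juice glass or the teaspoon about.

Things in the scene. Friction and masses are not known exactly. Their poses are not given: they have to be found in the camera images.
- juicer: Electric citrus juicer: steel drum with a shallow white bowl on top, 154 mm across, 112 mm high to the bowl's rim, 148 mm wide inside; fixed. Origin: centre of its underside; the spout points along its -x. The strainer that floors the bowl lies 90 mm up. The grey drive shaft stands upright on the drum's axis, 46 mm above the strainer; at the start the large cone sits on it, meshed.
- spindle_tip (a point): Centre of the drive shaft's top, 136 mm above the worktop while the drive is up; z up, x and y along the arms of its cross. The shaft is cross-shaped in section: two crossed blades 20 mm wide, 4 mm thick, 28 mm tall, their top edges rounded, on a round 15 mm stub. It turns either way against gearbox friction of about 0.15 N m and stays where it is left.
- drive (a joint): How far the drive shaft is pushed down, in m: 0 up (as it starts), 0.006 down on its stop. The spring takes about 4 N before it gives way and about 10 N to reach the stop; it comes back up when let go.
- spindle (a joint): Angle of the drive shaft about the juicer's axis, rad, anticlockwise from above, 0 at the start (the arms of the cross then lie along the juicer's x and y).
- large_cone: Large squeezing cone of white plastic: a plain round drum 56 mm in diameter, 34 mm tall, topped by a ribbed dome, 72 mm high in all, about 0.09 kg. Origin: centre of its foot, z up. Grip it by the drum, from above. Same socket as the small cone. Home on the shaft its foot is 102 mm above the worktop, 12 mm above the strainer; it lifts straight off.
- small_cone: Small squeezing cone of white plastic: a plain round drum 38 mm in diameter, 34 mm tall, topped by a ribbed dome, 62 mm high in all, about 0.05 kg; starts upright near one end of the board. Origin: centre of its foot, z up. Four long ribs on the dome lie over the socket's slots (along its own x and y), four short ones between. It meshes every quarter turn, with about 5 degrees of play.
- small_cone_socket (a point): End of the small cone's socket, on its axis 34 mm above its foot; rests on spindle_tip when home. From below: bevelled mouth, 31 narrowing to 22 mm; round 22 mm bore up to 14 mm above the foot, which passes over the shaft at any angle; then slots 6 mm wide crossing along the cone's x and y, to the end. Not meshed, the cone stands 20 mm too high; meshed, it slides on freely.
- board: Wooden chopping board, 200 (own x) by 300 (own y) mm, 22 mm thick, fixed. Origin: centre of its underside. The small cone and the lemon stand near its two ends, about 90 mm either side of the middle along y; its middle is free.
- lemon: Lemon, about 78x55x56 mm, loose, on the board at the other end from the small cone. Leave it alone.
- lime: Lime, about 48x44x45 mm, loose on the worktop to the left of the juicer. Leave it alone.
- juice_glass: Small glass, 49 mm in diameter, 62 mm high, standing loose under the juicer's spout, 120 mm from the juicer's axis. Leave it alone.
- teaspoon: Teaspoon, 130 mm long, lying loose on the worktop to the left of the juicer. Leave it alone.
There are look-alikes about, which are no part of the job. Leave any purple or turquoise look-alike of the large_cone alone.

How it is judged:
On the way, in this order (a step that is already met when the one before it is completed fails the run):
1. the large cone stands upright on the chopping board, let go (x of large_cone in the frame of board between -0.09 and 0.09 m and y of large_cone in the frame of board between -0.14 and 0.14 m and z of large_cone in the frame of board between 0.019 and 0.025 m and angle between large_cone's own z axis and vertical below 0.08 rad and linear speed of large_cone below 0.03 m/s and contact force between large_cone and the fingers below 0.1 N), for 0.2 s.
2. the small cone is meshed with the drive shaft and fully home (z of small_cone_socket in the frame of spindle_tip below 0.003 m and horizontal distance between small_cone_socket and spindle_tip below 0.003 m and angle between the z axis of small_cone and the z axis of spindle_tip, either way round below 0.09 rad and angle between small_cone's own z axis and vertical below 0.09 rad), for 0.2 s.
At the end, for the whole second after the job is handed in: Small cone home on the shaft (socket end within 3 mm of its top and sideways, upright within 5 deg), still gripped (fingers > 3 N, TCP within 65 mm of its foot), drive pressed > 4 of its 6 mm; large cone upright, at rest on the board, let go (all of step 1 and all of step 2 and value of joint drive above 0.004 m and linear speed of small_cone below 0.03 m/s and contact force between small_cone and the fingers above 3 N and distance between the grasp point and small_cone below 0.065 m); the arm keeps its last pose, push and grip.
It fails at once if the lemon, lime, juice glass or teaspoon is knocked more than 50 mm away (distance of any of lemon, lime, juice_glass, teaspoon from where it was at the start of the episode above 0.05 m).
It fails at once if a cone is dropped (falls freely from more than about 30 mm) ((contact force between large_cone and the fingers below 0.05 N and linear speed of large_cone above 0.75 m/s) or (contact force between small_cone and the fingers below 0.05 N and linear speed of small_cone above 0.75 m/s)).
It also fails if it takes over 48 s, if anything falls off the work surface, if the arm or the gripper's body presses on something with over 40 N, if the wrist force passes 120 N, or if a joint passes its speed limit or range.

## Working session

There is one attempt and no reset: what is moved stays moved. The work goes in short steps, Python scripts to look and compute and a tool call to move; the robot and the scene stay as the last step left them, time stands still between calls to the robot, and variables do not carry over. Pictures are saved under pics/ and viewed, at most 10 in all, crops included, and the job is handed in when it is done.

Besides the shell and the picture viewer there is one more tool, called as name([rows], argument=value, ...), one row to a line, values as JSON. carry_out: Moves the arm, as the interface text tells. Its arguments: {"type":"object","properties":{"deltas":{"type":"array","items":{"type":"array"}},"fingers":{"type":"number"},"grip_force":{"type":"number"}},"required":["deltas"]}

```bash
mkdir -p pics; cat > h.py <<'E'
import numpy as np, cv2
from rig import *
def ray(p,c):
    h,w=p["image"].shape[:2]; E=np.array(p["extrinsics"]); K=np.array(p["mtx"])
    d=E[:3,:3]@np.linalg.inv(K)@np.array([c[1]*w,c[0]*h,1.]); return E[:3,3],d/np.linalg.norm(d)
def atz(p,c,z):
    o,d=ray(p,c); return (o+d*(z-o[2])/d[2]).round(4)
def tri(a,ca,b,cb):
    o1,d1=ray(a,ca);o2,d2=ray(b,cb)
    s=np.linalg.lstsq(np.c_[d1,-d2],o2-o1,rcond=None)[0]
    p,q=o1+s[0]*d1,o2+s[1]*d2
    return ((p+q)/2).round(4),round(float(np.linalg.norm(p-q)),4)
def proj(p,X):
    E=np.linalg.inv(np.array(p["extrinsics"])); v=np.array(p["mtx"])@(E[:3,:3]@np.array(X)+E[:3,3]); return v[:2]/v[2]
def save(p,n): cv2.imwrite("pics/"+n,cv2.cvtColor(p["image"],cv2.COLOR_RGB2BGR))
E
python3 - <<'E'
from h import *
o=observe(); print({k:np.round(v,4).tolist() for k,v in o.items()})
a=read_camera("scene"); b=read_camera("top")
save(a,"scene0.png"); save(b,"top0.png")
for p,n in((a,'scene'),(b,'top')):
    E=np.array(p["extrinsics"]);print(n,E.round(3).tolist(),np.array(p["mtx"]).round(1).tolist())
for q in "juicer spindle_tip large_cone small_cone small_cone_socket board lemon lime juice_glass teaspoon".split():
    for p,n in((a,'s'),(b,'t')):
        print(q,n,[(round(r["score"],2),np.round(np.array(r["centre"])*[384,512],1).tolist()) for r in place_of(p,q)[:4]])
    A,B=place_of(a,q),place_of(b,q)
    for i in A[:3]:
        for j in B[:3]: 
            X,e=tri(a,i["centre"],b,j["centre"])
            if e<.015: print("   ",X,e)
E
```

```text
{'t': 0.0, 'joint_pos': [1.1052, 0.1165, 1.4423, 0.0, 1.584, -0.0378], 'qvel': [0.0001, -0.0009, -0.0002, 0.0013, -0.0013, 0.0002], 'joint_efforts': [-0.0014, -72.1292, -62.2599, 0.0779, 0.0241, -0.0001], 'ee_pos': [0.28, 0.614, 0.2367], 'tool_rot': [-0.0001, 0.2123, 0.9772, -0.0005], 'contact_force': [0.4267, 0.8303, -0.0895], 'torque': [-0.0067, -0.0116, -0.0311], 'grasp_force': 0.0, 'grip_width': 0.0932}
scene [[0.594, -0.686, 0.421, -0.181], [-0.804, -0.516, 0.294, -0.43], [0.016, -0.513, -0.858, 1.344], [0.0, 0.0, 0.0, 1.0]] [[489.3, 0.0, 252.0], [0.0, 489.3, 193.8], [0.0, 0.0, 1.0]]
top [[-0.0, -0.993, 0.114, 0.312], [-1.0, -0.0, -0.007, 0.021], [0.007, -0.114, -0.993, 1.346], [0.0, 0.0, 0.0, 1.0]] [[362.1, 0.0, 254.5], [0.0, 362.1, 194.8], [0.0, 0.0, 1.0]]
juicer s [(0.66, [164.5, 218.7]), (0.52, [155.8, 160.8])]
juicer t [(0.59, [188.0, 212.0])]
    [0.4862 0.1682 0.0365] 0.0038
spindle_tip s [(0.4, [192.9, 203.9])]
spindle_tip t []
large_cone s [(0.9, [217.9, 216.2]), (0.76, [147.1, 218.0]), (0.73, [182.2, 166.1]), (0.6, [199.4, 254.7])]
large_cone t [(0.81, [180.4, 207.6]), (0.74, [224.3, 176.2]), (0.65, [199.4, 255.0]), (0.49, [233.5, 240.2])]
    [0.5021 0.1773 0.1064] 0.0075
    [ 0.3617  0.3073 -0.0459] 0.0102
small_cone s [(0.68, [221.8, 319.7])]
small_cone t [(0.6, [183.8, 315.6]), (0.58, [179.8, 315.7])]
    [ 0.4997 -0.2074  0.0496] 0.0048
small_cone_socket s [(0.62, [217.8, 318.6])]
small_cone_socket t [(0.59, [181.2, 315.8])]
    [ 0.5041 -0.2028  0.0649] 0.0124
board s [(0.77, [240.8, 345.8])]
board t [(0.8, [186.2, 337.6])]
    [ 0.4977 -0.2962  0.0307] 0.0073
lemon s [(0.76, [264.3, 366.0])]
lemon t [(0.64, [191.1, 362.5])]
    [ 0.4767 -0.3853  0.0224] 0.0041
lime s [(0.48, [157.0, 160.4])]
lime t [(0.42, [209.2, 153.8])]
juice_glass s []
juice_glass t [(0.45, [215.4, 215.5])]
teaspoon s [(0.41, [139.6, 195.7])]
teaspoon t [(0.52, [177.3, 175.7])]
    [0.5304 0.3054 0.0131] 0.0013
```

```bash
python3 - <<'E'
import cv2
a=cv2.imread("pics/scene0.png");b=cv2.imread("pics/top0.png")
cv2.imwrite("pics/s0c.png",cv2.resize(a[100:320,110:420],(800,568),interpolation=cv2.INTER_CUBIC))
cv2.imwrite("pics/t0c.png",cv2.resize(b[130:270,120:400],(800,400),interpolation=cv2.INTER_CUBIC))
E
```

```text
(no output)
```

View pics/s0c.png

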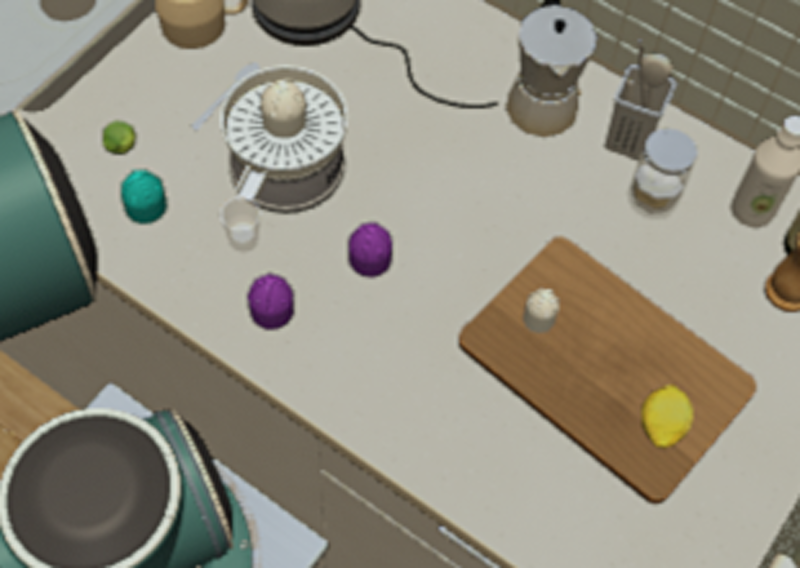

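View pics/t0c.png

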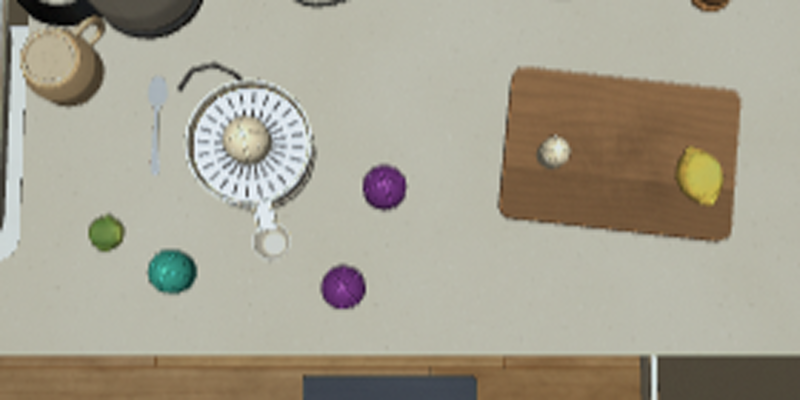

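The scene view shows the white cone on the juicer at about (220,141), the small cone at (319,219) and the lemon at (368,260). The top view agrees, with the juicer at (206,178), the small cone at (314,182) and the glass at (215,214). Next I refine the positions by silhouette fits.

```bash
cat > fit.py <<'E'
from h import *
from scipy.optimize import least_squares
def cone_pts(r,h,part):
    t=np.linspace(0,2*np.pi,40,endpoint=False); P=[]
    if part=="all": P+=[[r*np.cos(a),r*np.sin(a),0] for a in t]
    for f in np.linspace(0,1,12):
        P+=[[r*np.sqrt(1-f*f)*np.cos(a),r*np.sqrt(1-f*f)*np.sin(a),.034+f*(h-.034)] for a in t]
    return np.array(P)
def cen(p,X,pts):
    q=np.array([proj(p,X+v) for v in pts]).astype(np.float32); m=cv2.moments(cv2.convexHull(q)); return np.array([m["m10"],m["m01"]])/m["m00"],m["m00"]
def blob(mask,seed):
    n,l,s,c=cv2.connectedComponentsWithStats(mask.astype(np.uint8)); 
    k=min((i for i in range(1,n) if s[i,4]>20),key=lambda i:np.hypot(*(c[i]-seed))); return c[k]+.0,s[k,4]
E
python3 - <<'E'
from fit import *
a=read_camera("scene"); b=read_camera("top")
def hsv(p): return cv2.cvtColor(p["image"],cv2.COLOR_RGB2HSV)
tiles=[]
for name,X0,r,h,part in(("large",[.5,.177,.102],.028,.072,"dome"),("small",[.5,-.207,.022],.019,.062,"all")):
    obs=[];
    for p in(a,b):
        H=hsv(p).astype(int); s0=proj(p,np.array(X0)+[0,0,.04])
        u,v=s0.astype(int); c=H[v-22:v+22,u-22:u+22]
        tiles.append(cv2.resize(p["image"][v-22:v+22,u-22:u+22],(396,290),interpolation=cv2.INTER_CUBIC))
        M=(H[...,1]>35)&(H[...,1]<110)&(H[...,2]>110) if part=="dome" else (H[...,1]<100)&(H[...,2]>90)
        W=np.zeros_like(M); W[v-22:v+22,u-22:u+22]=1
        M=cv2.morphologyEx((M&W).astype(np.uint8),cv2.MORPH_OPEN,np.ones((3,3)))
        M=cv2.morphologyEx(M,cv2.MORPH_CLOSE,np.ones((5,5)))
        obs.append(blob(M,s0)); print(name,s0.round(1),obs[-1], H[v,u],H[v,u-4],H[v,u+12],H[v+12,u])
    pts=cone_pts(r,h,part)
    f=lambda X:np.concatenate([cen(p,X,pts)[0]-o[0] for p,o in zip((a,b),obs)])
    s=least_squares(f,X0,x_scale=.01,diff_step=1e-3); print(name,s.x.round(4),s.fun.round(2),[cen(p,s.x,pts)[1] for p in(a,b)])
cv2.imwrite("pics/tiles.png",cv2.cvtColor(np.vstack([np.hstack(tiles[:2]),np.hstack(tiles[2:])]),cv2.COLOR_RGB2BGR))
# board corners
for p,n in((a,"scene"),(b,"top")):
    H=hsv(p).astype(int); M=((H[...,1]>90)&(H[...,0]<22)&(H[...,2]>60)).astype(np.uint8)
    u,v=proj(p,[.49,-.29,.022]).astype(int); k,l,s,c=cv2.connectedComponentsWithStats(M); i=l[v,u]
    C=max(cv2.findContours((l==i).astype(np.uint8),0,1)[0],key=cv2.contourArea); box=cv2.boxPoints(cv2.minAreaRect(np.array([[atz(p,[q[0][1]/384,q[0][0]/512],.022)[:2]] for q in C]).astype(np.float32)))
    print(n,s[i,4],"board",box.round(3).tolist(),box.mean(0))
E
```

```text
large [218.4 140.6] (array([218.85606061, 137.32323232]), np.int32(396)) [ 24  39 201] [ 23  44 193] [ 71  10 209] [ 23  47 113]
large [205.6 180.1] (array([205.84659091, 178.15909091]), np.int32(176)) [ 57  10 229] [ 23  47 212] [104  20 191] [103  15 236]
large [0.5044 0.1763 0.1134] [ 0.42 -0.04 -0.34  0.31] [260.64571471337695, 222.13399980508257]
small [321.  219.6] (array([319.32631579, 219.85263158]), np.int32(190)) [ 23  42 198] [ 22  46 177] [ 16 129 136] [ 16 132 135]
small [315.6 183.7] (array([314.        , 182.62886598]), np.int32(97)) [ 40  14 224] [ 24  48 177] [ 15 124 117] [ 15 123 114]
small [ 0.5044 -0.2022  0.0269] [ 0.5  -0.1  -0.45  0.42] [198.38140062312596, 109.12980740703642]
scene 5447 board [[0.3889999985694885, -0.42899999022483826], [0.5889999866485596, -0.45100000500679016], [0.6209999918937683, -0.15600000321865082], [0.421999990940094, -0.1340000033378601]] [ 0.50512487 -0.2926162 ]
top 3899 board [[0.3919999897480011, -0.4300000071525574], [0.5879999995231628, -0.4519999921321869], [0.6209999918937683, -0.15399999916553497], [0.4259999990463257, -0.13199999928474426]] [ 0.50671846 -0.29219964]
```

View pics/tiles.png

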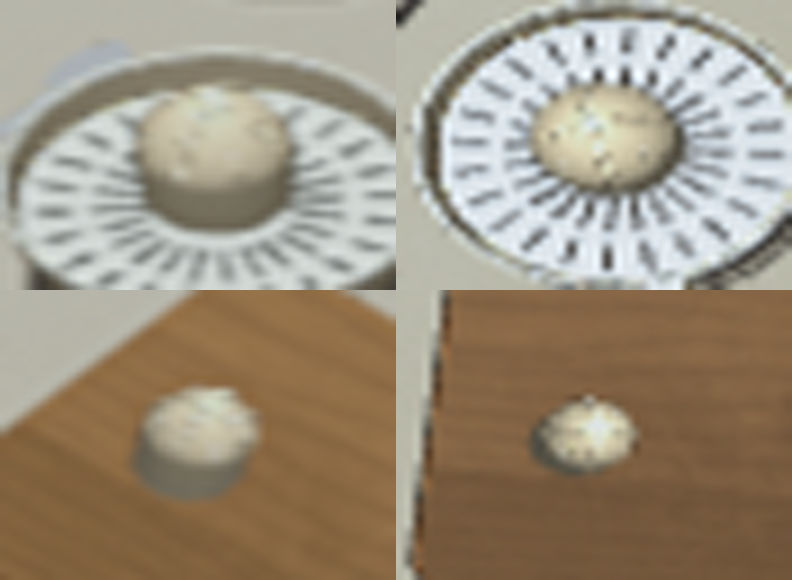

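The tiles show the large cone spanning about u 211–228, v 131–153 in the scene view and u 198–215, v 170–188 in the top view. The small cone's mask is clean, but the large cone's mask leaked, so I refit that one with its bounding box and cross-check with the bowl rim.

```bash
python3 - <<'E'
from fit import *
a=read_camera("scene"); b=read_camera("top")
pts=cone_pts(.028,.072,"all")
def bb(p,X):
    q=np.array([proj(p,X+v) for v in pts]); return (q.min(0)+q.max(0))/2
ob=[np.array([219.3,141.5]),np.array([206.0,178.4])]
f=lambda X:np.concatenate([bb(p,X)-o for p,o in zip((a,b),ob)])
s=least_squares(f,[.5,.177,.102],x_scale=.01,diff_step=1e-3); print("large3",s.x.round(4),s.fun.round(2))
g=lambda x:f(np.r_[x,.102]); s=least_squares(g,[.5,.177],x_scale=.01,diff_step=1e-3); print("large z fixed",s.x.round(4),s.fun.round(2))
# small, z fixed
pt=cone_pts(.019,.062,"all"); so=[[319.33,219.85],[314.,182.63]]
g=lambda x:np.concatenate([cen(p,np.r_[x,.022],pt)[0]-o for p,o in zip((a,b),so)])
s=least_squares(g,[.5,-.2],x_scale=.01,diff_step=1e-3); print("small",s.x.round(4),s.fun.round(2))
# rim: maximise brightness gradient contrast across outer rim circle r=77 at z=.112 in top & scene
im=[cv2.GaussianBlur(p["image"].min(2).astype(np.float32),(0,0),.7) for p in(a,b)]
t=np.linspace(0,2*np.pi,180)
def samp(p,I,x,y,z,r):
    q=np.array([proj(p,[x+r*np.cos(k),y+r*np.sin(k),z]) for k in t]).astype(np.float32); return cv2.remap(I,q[:,:1],q[:,1:],1)
best=[]
for x in np.arange(.48,.53,.002):
  for y in np.arange(.155,.196,.002):
    best.append((sum(float(samp(p,I,x,y,.112,.0755).mean()-samp(p,I,x,y,.112,.0715).mean()) for p,I in((a,im[0]),(b,im[1]))),round(x,4),round(y,4)))
best.sort(); print(best[-6:],best[:3])
C=[place_of(p,"juice_glass")[:1] for p in(a,b)]; B=[boxes_of(p,"juice_glass")[:1] for p in(a,b)]
print([atz(p,c[0]["centre"],0) for p,c in zip((a,b),C) if c],[atz(p,c[0]["centre"],.031) for p,c in zip((a,b),B) if c])
E
```

```text
large3 [0.5079 0.179  0.1019] [ 0.37 -0.03 -0.3   0.28]
large z fixed [0.5079 0.179 ] [ 0.37 -0.04 -0.3   0.28]
small [ 0.5061 -0.2021] [ 0.54  0.24 -0.71  0.16]
[(11.54327392578125, np.float64(0.506), np.float64(0.179)), (12.779373168945312, np.float64(0.508), np.float64(0.177)), (16.068069458007812, np.float64(0.508), np.float64(0.181)), (16.567337036132812, np.float64(0.51), np.float64(0.181)), (18.012191772460938, np.float64(0.51), np.float64(0.179)), (19.894195556640625, np.float64(0.508), np.float64(0.179))] [(-26.311477661132812, np.float64(0.506), np.float64(0.171)), (-25.784866333007812, np.float64(0.508), np.float64(0.171)), (-25.262283325195312, np.float64(0.506), np.float64(0.169))]
[array([0.3843, 0.1534, 0.    ]), array([0.388 , 0.1526, 0.    ])] [array([0.3869, 0.1594, 0.031 ]), array([0.3935, 0.163 , 0.031 ])]
```

carry_out([
  [[-0.039, -0.03, 0], 0],
  [[-0.085, -0.066, 0], 0],
  [[-0.131, -0.102, 0], 0],
  [[-0.177, -0.138, 0], 0],
  [[-0.223, -0.174, 0], 0],
  [[-0.269, -0.21, 0], 0],
  [[-0.315, -0.246, 0], 0],
  [[-0.355, -0.276, 0], 0],
  [[-0.388, -0.301, 0], 0],
  [[-0.388, -0.301, 0.02], 0],
  [[-0.388, -0.301, 0.02], 0],
  [[-0.388, -0.301, 0.02], 0],
], fingers=0.078, grip_force=20)

```text
t: 4.0
ee_pos: [0.5079, 0.1801, 0.2177]
tool_rot: [-0.0, 0.212, 0.977, 0.0]
contact_force: [0.6, 0.3, -0.2]
grip_width: 0.0783
grasp_force: 0.0
```

carry_out([
  [[0.0, 0.001, 0.04], 0],
  [[0.0, 0.001, 0.07], 0],
  [[0.0, 0.001, 0.085], 0],
  [[0.0, 0.001, 0.093], 0],
  [[0.0, 0.001, 0.093], 0],
])

```text
t: 4.62
ee_pos: [0.5087, 0.1805, 0.1249]
tool_rot: [0.0, 0.212, 0.977, 0.0]
contact_force: [0.1, -0.8, 0.4]
grip_width: 0.078
grasp_force: 0.0
```

carry_out([
  [[0, 0, 0], 0],
  [[0, 0, 0], 0],
  [[0, 0, 0], 0],
  [[0, 0, 0], 0],
  [[0, 0, 0], 0],
], fingers=0.04)

```text
t: 5.25
ee_pos: [0.5088, 0.1803, 0.1247]
tool_rot: [0.0, 0.212, 0.977, 0.0]
contact_force: [0.7, 0.8, 1.7]
grip_width: 0.0565
grasp_force: 20.0
```

carry_out([
  [[0, 0, -0.015], 0],
  [[0, 0, -0.04], 0],
  [[0, 0, -0.065], 0],
  [[0, 0, -0.075], 0],
  [[-0.01, -0.03, -0.075], 0.05],
  [[-0.028, -0.077, -0.075], 0.2],
  [[-0.046, -0.127, -0.075], 0.35],
  [[-0.064, -0.177, -0.075], 0.5],
  [[-0.082, -0.227, -0.075], 0.65],
  [[-0.1, -0.277, -0.075], 0.8],
  [[-0.118, -0.327, -0.075], 0.95],
  [[-0.136, -0.377, -0.075], 1.08],
  [[-0.15, -0.419, -0.075], 1.143],
  [[-0.157, -0.439, -0.075], 1.143],
  [[-0.157, -0.439, -0.065], 1.143],
  [[-0.157, -0.439, -0.065], 1.143],
])

```text
t: 7.25
ee_pos: [0.4692, -0.2831, 0.1882]
tool_rot: [-0.001, 0.707, 0.708, -0.0]
contact_force: [0.5, -0.2, -1.8]
grip_width: 0.0566
grasp_force: 20.0
```

carry_out([
  [[0, 0, 0.04], 0],
  [[0, 0, 0.085], 0],
  [[0, 0, 0.12], 0],
  [[0, 0, 0.134], 0],
  [[0, 0, 0.14], 0],
  [[0, 0, 0.142], 0],
  [[0, 0, 0.144], 0],
  [[0, 0, 0.144], 0],
])

```text
t: 8.25
ee_pos: [0.4695, -0.2845, 0.046]
tool_rot: [0.0, 0.707, 0.707, 0.0]
contact_force: [0.3, -0.4, -1.2]
grip_width: 0.0567
grasp_force: 20.0
```

carry_out([
  [[0, 0, 0.001], 0],
  [[0, 0, 0.002], 0],
  [[0, 0, 0.003], 0],
  [[0, 0, 0.003], 0],
])

```text
t: 8.75
ee_pos: [0.4697, -0.2847, 0.0443]
tool_rot: [0.001, 0.707, 0.707, 0.0]
contact_force: [-7.5, 4.7, 19.2]
grip_width: 0.0568
grasp_force: 20.0
```

carry_out([
  [[0, 0, -0.001], 0],
  [[0, 0, -0.001], 0],
  [[0, 0, -0.001], 0],
  [[0, 0, -0.001], 0],
  [[0, 0, -0.02], 0],
  [[0, 0, -0.06], 0],
  [[0, 0, -0.085], 0],
  [[0, 0, -0.085], 0],
], fingers=0.08)

```text
t: 9.75
ee_pos: [0.4702, -0.2849, 0.1307]
tool_rot: [0.002, 0.707, 0.707, 0.0]
contact_force: [0.2, 0.3, -0.1]
grip_width: 0.08
grasp_force: 0.0
```

```bash
python3 - <<'E'
from fit import *
a=read_camera("scene"); b=read_camera("top")
o=observe();print(o["t"],o["ee_pos"],o["grip_width"])
u,v=proj(a,[.508,.179,.136]).astype(int);p,q=proj(a,[.49,-.24,.05]).astype(int);m,n=proj(b,[.508,.179,.136]).astype(int)
z=lambda p,u,v,s:cv2.resize(p["image"][v-s:v+s,u-s:u+s],(266,266),interpolation=cv2.INTER_CUBIC)
cv2.imwrite("pics/mid.png",cv2.cvtColor(np.hstack([z(a,u,v,24),z(b,m,n,24),z(a,p,q,50)]),cv2.COLOR_RGB2BGR)); print(u,v,m,n,p,q)
A,B=place_of(a,"spindle_tip")[:1],place_of(b,"spindle_tip")[:1]; print(A,B)
if A and B: print(tri(a,A[0]["centre"],b,B[0]["centre"]))
E
```

```text
9.85 [ 0.46929692 -0.28430492  0.12766877] 0.08030161966186894
219 139 205 178 328 229
[{'centre': [0.3633, 0.4293], 'score': 0.46}] [{'centre': [0.463, 0.4062], 'score': 0.39}]
(array([0.5048, 0.1708, 0.1477]), 0.0065)
```

View pics/mid.png

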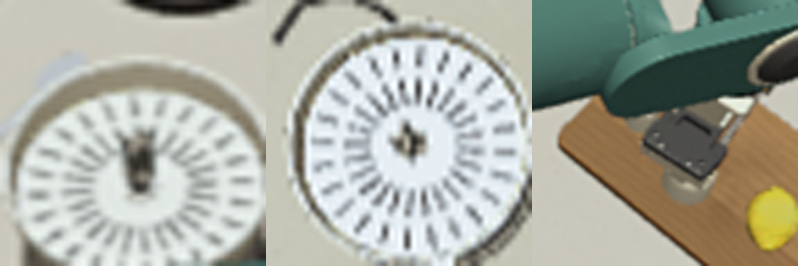

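The cross of the shaft stands clear at about scene (219,139) and top (206,178), and the large cone is upright under the gripper. The small cone is next: one squeeze along x, then a final grip along y, so it gets centred both ways.

carry_out([
  [[0.041, 0.018, 0], 0],
  [[0.082, 0.036, 0], 0],
  [[0.082, 0.036, 0], 0],
  [[0.082, 0.036, 0.03], 0],
  [[0.082, 0.036, 0.06], 0],
  [[0.082, 0.036, 0.078], 0],
  [[0.082, 0.036, 0.082], 0],
  [[0.082, 0.036, 0.082], 0],
], fingers=0.065)

```text
t: 10.95
ee_pos: [0.5055, -0.2027, 0.046]
tool_rot: [0.0, 0.707, 0.707, 0.0]
contact_force: [0.3, -0.3, -0.2]
grip_width: 0.065
grasp_force: 0.0
```

carry_out([
  [[0, 0, 0], 0],
  [[0, 0, 0], 0],
  [[0, 0, 0], 0],
  [[0, 0, 0], 0],
], fingers=0.03, grip_force=5)

```text
t: 11.45
ee_pos: [0.5054, -0.2024, 0.0457]
tool_rot: [0.0, 0.707, 0.707, 0.0]
contact_force: [0.1, 0.7, 2.5]
grip_width: 0.038
grasp_force: 5.0
```

carry_out([
  [[0, 0, 0], 0],
  [[0, 0, 0], 0],
  [[0, 0, 0], 0],
  [[0, 0, 0], -0.18],
  [[0, 0, 0], -0.36],
  [[0, 0, 0], -0.54],
  [[0, 0, 0], -0.72],
  [[0, 0, 0], -0.9],
  [[0, 0, 0], -1.08],
  [[0, 0, 0], -1.26],
  [[0, 0, 0], -1.44],
  [[0, 0, 0], -1.57],
  [[0, 0, 0], -1.57],
  [[0, 0, 0], -1.57],
], fingers=0.06)

```text
t: 13.2
ee_pos: [0.5053, -0.2023, 0.0454]
tool_rot: [-0.0, 0.002, 1.0, 0.0]
contact_force: [-0.0, -0.4, 0.3]
grip_width: 0.0601
grasp_force: 0.0
```

carry_out([
  [[0, 0, 0], 0],
  [[0, 0, 0], 0],
  [[0, 0, 0], 0],
  [[0, 0, 0], 0],
  [[0, 0, 0], 0],
], fingers=0.03, grip_force=25)

```text
t: 13.82
ee_pos: [0.5054, -0.2023, 0.0455]
tool_rot: [0.0, 0.0, 1.0, -0.0]
contact_force: [0.0, -0.6, 1.0]
grip_width: 0.0379
grasp_force: 25.0
```

```bash
python3 - <<'E'
from rig import *
o=observe();print({k:o[k] for k in("t","joint_pos","ee_pos","tool_rot","grip_width")})
E
```

```text
{'t': 13.825, 'joint_pos': array([-4.27692983e-01, -4.71618313e-02,  1.92974546e+00, -2.87852351e-05,
        1.25896433e+00, -1.99759008e+00]), 'ee_pos': array([ 0.50535751, -0.20234223,  0.04547302]), 'tool_rot': array([ 1.46638402e-05,  4.45200781e-04,  9.99999901e-01, -2.17278506e-05]), 'grip_width': 0.03790005608677658}
```

carry_out([
  [[0, 0, -0.04], 0],
  [[0, 0, -0.09], 0],
  [[0, 0, -0.14], 0],
  [[0, 0.03, -0.15], 0],
  [[-0.001, 0.085, -0.15], 0],
  [[-0.002, 0.14, -0.15], 0],
  [[-0.002, 0.195, -0.15], 0],
  [[-0.003, 0.25, -0.15], 0],
  [[-0.003, 0.305, -0.15], 0],
  [[-0.003, 0.35, -0.15], 0],
  [[-0.003, 0.374, -0.15], 0],
  [[-0.003, 0.382, -0.15], 0],
  [[-0.003, 0.382, -0.13], 0],
  [[-0.003, 0.382, -0.125], 0],
  [[-0.003, 0.382, -0.125], 0],
])

```text
t: 15.7
ee_pos: [0.5085, 0.1788, 0.1696]
tool_rot: [-0.001, 0.001, 1.0, -0.0]
contact_force: [0.3, -0.1, 0.2]
grip_width: 0.038
grasp_force: 25.0
```

```bash
python3 - <<'E'
from fit import *
a=read_camera("scene"); b=read_camera("top")
o=observe();print(o["t"],o["ee_pos"],o["contact_force"])
u,v=proj(a,[.508,.179,.136]).astype(int);p,q=proj(a,[.49,-.26,.05]).astype(int)
z=lambda p,u,v,s:cv2.resize(p["image"][v-s:v+s,u-s:u+s],(399,399),interpolation=cv2.INTER_CUBIC)
cv2.imwrite("pics/pre.png",cv2.cvtColor(np.hstack([z(a,u,v,30),z(a,p,q,45)]),cv2.COLOR_RGB2BGR)); print(u,v,p,q)
E
```

```text
15.8 [0.5088283  0.17914122 0.17067169] [ 0.8447632  -0.17956165 -1.13954797]
219 139 333 233
```

View pics/pre.png

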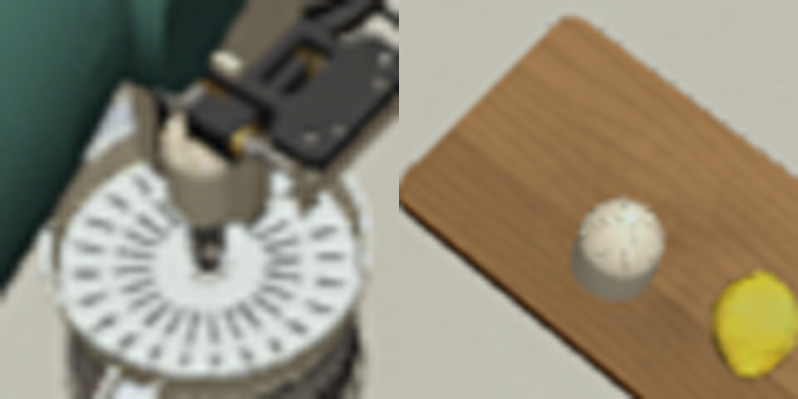

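The large cone is upright on the board at scene (330,238), and the small cone hovers over the shaft at about (220,132), centred to about a pixel. I now lower it over the cross.

carry_out([
  [[0, 0.001, 0.008], 0],
  [[0, 0.001, 0.013], 0],
  [[0, 0.001, 0.018], 0],
  [[0, 0.001, 0.021], 0],
  [[0, 0.001, 0.021], 0],
])

```text
t: 16.42
ee_pos: [0.5086, 0.1807, 0.1492]
tool_rot: [-0.0, 0.0, 1.0, -0.0]
contact_force: [-0.7, -0.1, -0.6]
grip_width: 0.0377
grasp_force: 25.0
```

carry_out([
  [[0, 0, 0.002], 0],
  [[0, 0, 0.004], 0],
  [[0, 0, 0.006], 0],
  [[0, 0, 0.006], 0],
])

```text
t: 16.92
ee_pos: [0.5087, 0.1807, 0.1437]
tool_rot: [0.0, 0.0, 1.0, 0.0]
contact_force: [-1.0, -1.1, 4.0]
grip_width: 0.0378
grasp_force: 25.0
```

carry_out([
  [[0, 0, 0.003], 0.0],
  [[0, 0, 0.003], 0.08],
  [[0, 0, 0.003], 0.16],
  [[0, 0, 0.003], 0.24],
  [[0, 0, 0.003], 0.32],
  [[0, 0, 0.003], 0.4],
  [[0, 0, 0.003], 0.48],
  [[0, 0, 0.003], 0.56],
  [[0, 0, 0.003], 0.64],
  [[0, 0, 0.003], 0.72],
  [[0, 0, 0.003], 0.8],
  [[0, 0, 0.003], 0.8],
])

```text
t: 18.42
ee_pos: [0.5091, 0.1807, 0.141]
tool_rot: [0.001, 0.39, 0.921, 0.0]
contact_force: [0.5, -0.8, 6.9]
grip_width: 0.038
grasp_force: 25.0
```

```bash
python3 - <<'E'
from rig import *
o=observe();print({k:o[k].round(3) for k in("ee_pos","contact_force","torque")})
E
```

```text
{'ee_pos': array([0.509, 0.181, 0.141]), 'contact_force': array([ 0.456, -0.798,  6.876]), 'torque': array([-0.135, -0.029,  0.041])}
```

carry_out([
  [[0, 0, 0], 0.08],
  [[0, 0, 0], 0.16],
  [[0, 0, 0], 0.24],
  [[0, 0, 0], 0.32],
  [[0, 0, 0], 0.4],
  [[0, 0, 0], 0.48],
  [[0, 0, 0], 0.56],
  [[0, 0, 0], 0.64],
  [[0, 0, 0], 0.72],
  [[0, 0, 0], 0.8],
  [[0, 0, 0], 0.8],
])

```text
t: 19.8
ee_pos: [0.5084, 0.1802, 0.14]
tool_rot: [0.0, 0.718, 0.697, -0.001]
contact_force: [-1.6, -5.9, -1.4]
grip_width: 0.0376
grasp_force: 25.0
```

```bash
python3 - <<'E'
from rig import *
o=observe();print({k:o[k].round(3) for k in("joint_pos","ee_pos","contact_force","torque")})
E
```

```text
{'joint_pos': array([ 2.940e-01, -1.380e-01,  1.852e+00, -1.000e-03,  1.428e+00,
        3.240e-01]), 'ee_pos': array([0.508, 0.18 , 0.14 ]), 'contact_force': array([-1.628, -5.93 , -1.37 ]), 'torque': array([-0.898,  0.374,  0.064])}
```

carry_out([
  [[0, 0, 0.004], 0],
  [[0, 0, 0.008], 0],
  [[0, 0, 0.012], 0],
  [[0, 0, 0.013], 0],
  [[0, 0, 0.013], 0],
])

```text
t: 20.42
ee_pos: [0.5084, 0.1802, 0.1276]
tool_rot: [0.0, 0.717, 0.697, -0.001]
contact_force: [-5.4, -7.6, 6.4]
grip_width: 0.0376
grasp_force: 25.0
```

carry_out([
  [[-0.0005, -0.0004, 0.001], 0],
  [[-0.0005, -0.0004, 0.003], 0],
  [[-0.0005, -0.0004, 0.005], 0],
  [[-0.0005, -0.0004, 0.006], 0],
  [[-0.0005, -0.0004, 0.006], 0],
])

```text
t: 21.05
ee_pos: [0.5083, 0.18, 0.1218]
tool_rot: [0.0, 0.717, 0.697, -0.0]
contact_force: [-4.0, -5.5, 6.1]
grip_width: 0.0379
grasp_force: 25.0
```

carry_out([
  [[-0.0003, -0.0003, 0.001], 0],
  [[-0.0003, -0.0003, 0.002], 0],
  [[-0.0003, -0.0003, 0.003], 0],
  [[-0.0003, -0.0003, 0.003], 0],
  [[-0.0003, -0.0003, 0.003], 0],
], grip_force=40)

```text
t: 21.68
ee_pos: [0.5082, 0.1799, 0.1193]
tool_rot: [0.0, 0.717, 0.697, 0.0]
contact_force: [-2.3, -3.8, 8.5]
grip_width: 0.0378
grasp_force: 40.0
```

carry_out([
  [[-0.0002, -0.0002, 0.0005], 0],
  [[-0.0002, -0.0002, 0.001], 0],
  [[-0.0002, -0.0002, 0.001], 0],
  [[-0.0002, -0.0002, 0.001], 0],
])

```text
t: 22.18
ee_pos: [0.5083, 0.1799, 0.1191]
tool_rot: [0.001, 0.717, 0.697, 0.001]
contact_force: [-4.8, -2.6, 16.0]
grip_width: 0.0378
grasp_force: 40.0
```

```bash
python3 - <<'E'
from fit import *
a=read_camera("scene")
o=observe();print(o["t"],o["ee_pos"],o["contact_force"],o["grasp_force"])
u,v=219,139;p,q=333,233
z=lambda p,u,v,s:cv2.resize(p["image"][v-s:v+s,u-s:u+s],(399,399),interpolation=cv2.INTER_CUBIC)
cv2.imwrite("pics/end.png",cv2.cvtColor(np.hstack([z(a,u,v,30),z(a,p,q,45)]),cv2.COLOR_RGB2BGR))
for z_ in(.096,.116): print(proj(a,[.508,.18,z_]))
E
```

```text
22.225 [0.5083157  0.17990376 0.11912139] [-4.77506348 -3.52953476 16.00640858] 40.0057374156313
[219.83684302 147.34846368]
[219.57694191 143.52706962]
```

View pics/end.png

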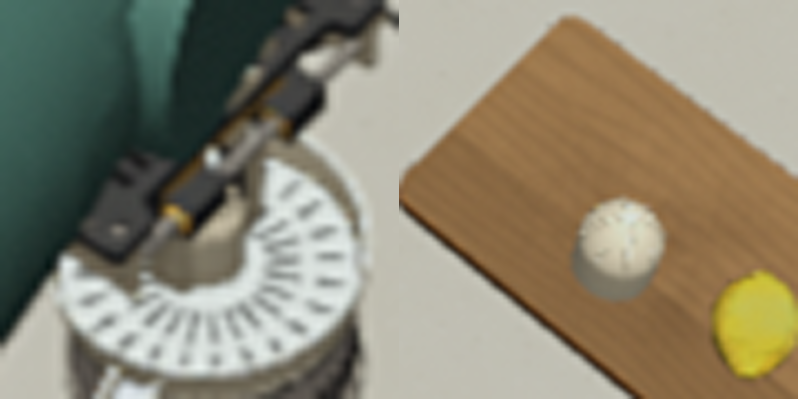

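The small cone sits low in the bowl, with its foot at about scene (219,151) and no shaft showing below it. The large cone stands upright at about (330,238), and the force is steady at 16 N, so I hand the job in.

```bash
python3 -c "
from rig import close_job
print(close_job())"
```

```text
the job is handed in; nothing more can be done
None
```

I handed the job in at about 22 s; the hand-in returned no verdict. The large cone stands upright on the board, and the small cone looks meshed and home, still gripped at 40 N and pressed down with about 16 N, with the tool height matching the drive on its stop.

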